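Shim the rocking packing scale

TASK

The packing scale rocks because its front left foot, on the robot's side, is wound in and does not reach the table: with the fingertips push the black wedge along the table, thin end first, under that foot until the foot bears on it and the scale stands firm and level, without jacking the corner up. Then press down with a fingertip on the corner of the housing above that foot to prove that it no longer rocks, and let go. Do not pick up or tip the wedge, do not shove the scale out of its place, and leave the other things alone.

Things in the scene. Friction and masses are not known exactly. Their poses are not given: they have to be found in the camera images.
- scale: Loose 3 kg scale: white housing 180 mm (its x) by 220 mm (its y), 21 to 41 mm above the table, steel pan on it (top at 50 mm), display along the front edge. Origin: centre of its footprint at table level; x points from its front (display, robot side) to its back, y to its left, z up. Four round rubber feet at x = +-72, y = +-90 mm.
- short_foot (a point): Centre of the flat underside of the short front left foot (scale x = -72, y = +90 mm), a rubber disc of radius 12 mm that hangs 5 to 9 mm above the table: that is the gap to fill. The space in front of it is open. Unshimmed, about 3 N on this corner rocks the scale down.
- press_point (a point): Point on the top of the housing (41 mm above the table), right above the short foot; flat smooth plastic, the pan begins 40 mm behind it and is 9 mm higher.
- wedge: Loose 60 g wedge of hard black plastic, ribbed, 90 mm long (x), 40 mm wide (y), on the table in front of the short foot. Origin: centre of its underside; x points from its thick end (16 mm high) to its thin end (2.5 mm), straight slope of 0.15; end faces upright. It slides easily (under 0.5 N); once it takes the corner the push rises to 4 to 8 N.
- wedge_thin (a point): Centre of the thin end face of the wedge, 45 mm from its origin.
- wedge_thick (a point): Centre of the thick end face of the wedge, 8 mm above the table: the face to push.
- empty_jar: Bystander: open glass jar, 66 mm across, 87 mm high, to the right of the wedge; origin at its bottom centre.
- tape_roll: Bystander: roll of tan tape lying flat, 80 mm across, 24 mm high, to the left of the wedge; origin at its bottom centre.
- tally_counter: Bystander: round hand counter, 76 x 50 x 22 mm, near the front edge of the table to the right; origin at its bottom centre. Beyond it to the right stands a black cap heater on its stand, about 220 mm high (fixed, between x 0.3 and 0.6 m, y -0.45 and -0.2 m): pass above it.
- probe_thermometer: Bystander: probe thermometer, 195 mm long, 16 mm high, lying to the right of the scale; origin at its bottom centre.
- jar_01: Bystander: filled glass jar with tan cap, 66 mm across, 91 mm high, to the left of the scale; origin at its bottom centre.
- loose_cap_0: Bystander: tan jar cap, 63 mm across, 14 mm high, in front of the scale to the right; origin at its bottom centre.

How it is judged:
By the outcome, as a careful person would: the job done as asked, in the order asked, and still so for the second after the job is handed in, with the robot touching nothing.
It also fails if it takes over 58 s, if anything falls off the work surface, if the arm or the gripper's body presses on something with over 40 N, if the wrist force passes 120 N, or if a joint passes its speed limit or range.

ROBOT

A 6-joint arm with a two-finger parallel gripper is mounted at the origin on a cart in front of the work surface, level with it; the furniture and walls round the work are solid. World frame = base frame: x ahead of the robot, y to its left, z up, the work surface at z = 0. Lengths are in mm, angles in rad, forces in N, time in s.
With the tool pointing down it reaches from about 400 to 825 mm from the base axis. Payload 7 kg.
Tool frame: the origin (TCP) lies at the very end of the fingers, on their centre line; the grasp point (between the pads) lies 19 mm behind it; x points along the fingers, y is the direction in which the jaws open and shut, and the axes are right-handed (so a half turn about x gives the same grasp; the last joint's range is limited). The gripper opens to 85 mm and grips with 20 to 120 N. Pads are 22 mm wide; open, the fingers measure 114 mm over their backs; the gripper's body (76 mm by 85 mm) begins 54 mm behind the grasp point. The pads swing forward as they close: fully open they stand 13 mm farther back than shut.
Start: joints at [0.288, 0.359, 0.012, 0, -1.224, -0.288], TCP at [674.978, -0.019, 231.302] pointing down, gripper open.
Joint ranges: [-3.07, 3.07], [-1.43, 2.12], [-1.02, 1.25], [-3.03, 1.67], [-3.05, -0], [-3.03, 3.03]. Speed limits (rad/s): [2.39, 2.39, 3.01, 3.14, 3.14, 3.14].

INTERFACE

Orientations are given as [roll, pitch, yaw] about the fixed x, y, z axes, in that order (R = Rz(yaw) Ry(pitch) Rx(roll)).
In Python, from plant import arm gives the robot as it stands. The module is installed in compiled form; this text tells all that it offers.
- The arm moves only by the shell command python3 -m crank 'ROWS'. ROWS is JSON, a list of rows, each a list of 5 numbers: the finger opening in mm, from 0 to 85.4, then the shift along the tool's x, y, z in mm, then the turn about the tool's x in rad. A call has 1 to 8 rows; each row shifts and turns the commanded pose from where the row before left it, along the tool's axes as they then stand; what a row does not reach is not made up. A row lasts 1/12 s, in which the tool goes at most 41.7 mm and 7.16 degrees, less where a joint would pass 70% of its speed; a pose out of reach is approached as far as the arm can. A call is refused whole if a number of a shift passes 41.7 or a number of a turn 0.125, either way. A call with a gripper value outside its range is refused whole. The fingers move at their own pace and stop on an object; the grip force is fixed at half the most. Time passes only in rows, so rows that do not move let the fingers close. It gives the time, the measured TCP pose, the force and the opening at its end, in the units of the state.
- arm.state(): the state, without advancing time (a new reading comes with each control period).
- arm.get_image(name): name is "scene" or "side" or "wrist"; returns the picture (384x512x3 uint8, blue, green, red); there is no depth.
- arm.camera_model(name): a dict with "camera_matrix" (3x3 intrinsics, pixels), "D" ([k1, k2, p1, p2, k3] as OpenCV has them; the pictures are not rectified), "world_from_camera" (4x4, takes a point from camera to world coordinates); the wrist camera has in their place "tool_from_camera" (4x4, takes a point from camera to tool coordinates, whose origin is the TCP and whose axes are the tool frame's). Camera axes: x right, y up, looking along -z (the intrinsics and any distortion apply to the point x, -y, -z); pixel columns grow to the right and rows downward; lengths in mm; the calibration is good to about 2 mm. A picture is of the moment at which its call begins: read the wrist's pose just before it. camera_model takes no time and is no camera call.
- arm.close_job(): hands the job in, once; it reports no verdict.
The state is a dict: "clock": time; "q": joint angles; "dq": joint speeds; "joint_torque": joint torques, N m; "ee_pos": TCP position; "orientation": TCP orientation; "wrist_force": force on the tool from outside, world axes, zero at the start; "torque": the same for the moment, N m; "width": opening from 0.0 (shut) to 1.0 (fully open).
Only numpy, scipy, OpenCV 4.12 (cv2) and the standard library are available. Lean on these libraries where they do the work, as an engineer would, in place of code of your own. Each camera call takes 0.05 s, during which the arm holds its last target. There are 200 camera calls.

## Working session

There is one attempt and no reset: what is moved stays moved. The work goes in short steps, Python scripts to look and compute and a shell command to move; the robot and the scene stay as the last step left them, time stands still between calls to the robot, and variables do not carry over. Pictures are saved under pics/ and viewed, about 8 in all and at most 12, crops included, and the job is handed in when it is done.

```bash
mkdir -p pics
cat > h.py <<'E'
import numpy as np, cv2
from plant import arm
def grab(n,f):
    s=arm.state(); im=arm.get_image(n); cv2.imwrite('pics/'+f,im); return s,im
from scipy.spatial.transform import Rotation as R
def pose(n,s):
    m=arm.camera_model(n)
    if n=='wrist':
        T=np.eye(4);T[:3,:3]=R.from_euler('xyz',s['orientation']).as_matrix();T[:3,3]=s['ee_pos']
        W=T@np.array(m['tool_from_camera'])
    else: W=np.array(m['world_from_camera'])
    return np.array(m['camera_matrix'],float),np.array(m['D'],float),W
def ray(n,s,px,z):
    K,D,W=pose(n,s)
    u=cv2.undistortPoints(np.array(px,float).reshape(-1,1,2),K,D).reshape(-1,2)
    d=np.c_[u[:,0],-u[:,1],-np.ones(len(u))]@W[:3,:3].T
    o=W[:3,3]; return o+d*((z-o[2])/d[:,2])[:,None]
def proj(n,s,P):
    K,D,W=pose(n,s); c=(np.atleast_2d(P)-W[:3,3])@W[:3,:3]
    return cv2.projectPoints(c*[1,-1,-1],np.zeros(3),np.zeros(3),K,D)[0].reshape(-1,2)
E
python3 - <<'E'
from h import *
s,a=grab('scene','s0.png'); _,b=grab('side','d0.png'); _,c=grab('wrist','w0.png')
for n in('scene','side','wrist'): print(n,pose(n,s)[2].round(2).tolist())
print(s)
E
```

```text
scene [[-0.89, 0.23, -0.39, 94.75], [-0.45, -0.47, 0.76, 955.04], [-0.01, 0.85, 0.52, 681.32], [0.0, 0.0, 0.0, 1.0]]
side [[0.82, -0.44, 0.38, 931.16], [0.58, 0.62, -0.53, -478.65], [-0.0, 0.65, 0.76, 841.38], [0.0, 0.0, 0.0, 1.0]]
wrist [[-1.0, 0.0, 0.0, 674.45], [-0.0, -0.96, -0.26, -64.95], [0.0, -0.26, 0.96, 373.09], [0.0, 0.0, 0.0, 1.0]]
{'clock': 0.0, 'q': array([ 2.88112333e-01,  3.59394594e-01,  1.10551318e-02, -3.78519413e-04,
       -1.22405792e+00, -2.88074039e-01]), 'dq': array([ 0.00014492, -0.00025359, -0.00069015,  0.00078891,  0.00074323,
       -0.00100298]), 'joint_torque': array([ 2.55543900e-04, -5.83324420e+01,  2.93422562e+01,  6.93659976e+00,
       -6.00149287e-03, -1.14765509e-06]), 'ee_pos': array([ 6.74525634e+02, -5.67815692e-03,  2.30351939e+02]), 'orientation': array([ 1.64020662,  1.5691562 , -3.07227298]), 'wrist_force': array([-0.85695596, -0.26101681,  0.43803403]), 'torque': array([ 0.04497194,  0.00674288, -0.06728726]), 'width': 0.9983259803671097}
```

View pics/s0.png

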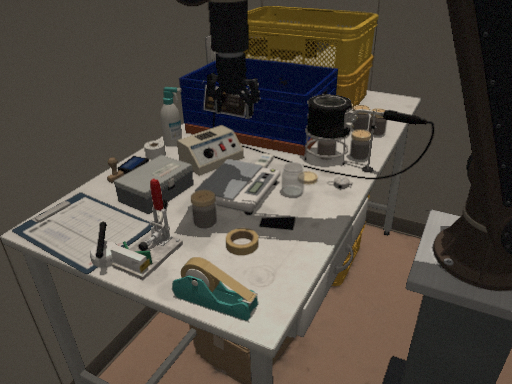

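View pics/w0.png

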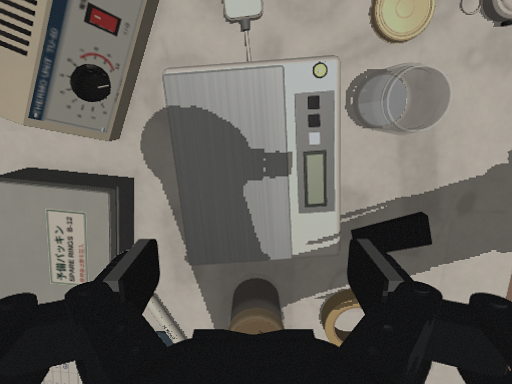

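View pics/d0.png

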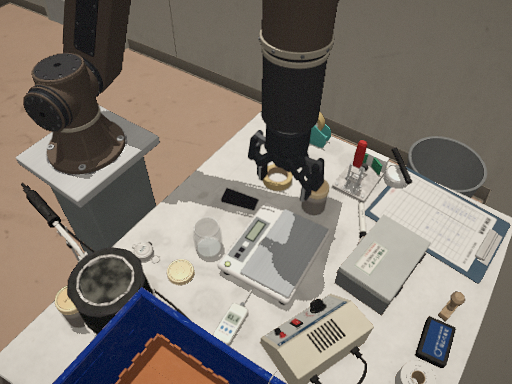

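The wrist view shows the scale, with its front edge at column ~340 and front-left corner near (338,250). The wedge lies at about (352-432, 212-250), partly near a finger. The scene view has the wedge at about (277,222) and the side view at about (240,200). Next I measure each with masks.

Run:
```python
from h import *
s=arm.state()
for n,f,(x0,y0,x1,y1) in (('wrist','w0',(335,195,445,262)),('scene','s0',(250,208,305,235)),('side','d0',(212,182,266,215))):
    im=cv2.imread(f'pics/{f}.png'); g=im.max(2)[y0:y1,x0:x1]; m=(g<48).astype(np.uint8)
    k,l,st,_=cv2.connectedComponentsWithStats(m); i=1+st[1:,4].argmax()
    c=cv2.findContours((l==i).astype(np.uint8),0,2)[0][0]+[x0,y0]
    r=cv2.boxPoints(cv2.minAreaRect(c)); h=cv2.approxPolyDP(cv2.convexHull(c),1.5,True).reshape(-1,2)
    print(n,st[i]); print(np.c_[h,ray(n,s,h,0)[:,:2].round(1),ray(n,s,h,16)[:,:2].round(1)].tolist())
print('housing',ray('wrist',s,[(163,73),(340,57),(340,250),(187,262)],41).round(1))
im=cv2.imread('pics/w0.png')[190:310,290:450]; cv2.imwrite('pics/w0c.png',cv2.resize(im,None,fx=5,fy=5,interpolation=2))
```

```text
wrist [  13   17   84   50 2523]
[[427.0, 216.0, 455.8, 68.9, 465.2, 63.1], [430.0, 244.0, 446.5, 106.9, 456.3, 99.6], [395.0, 261.0, 488.4, 131.1, 496.4, 122.7], [348.0, 261.0, 549.6, 131.2, 554.9, 122.8], [351.0, 230.0, 549.2, 87.8, 554.6, 81.3], [422.0, 212.0, 462.8, 63.6, 471.8, 58.1]]
scene [ 10   9  35  13 357]
[[294.0, 217.0, 473.4, 41.6, 464.5, 63.1], [292.0, 229.0, 456.3, 94.0, 447.8, 114.3], [260.0, 226.0, 537.1, 118.2, 526.7, 137.9], [262.0, 218.0, 549.0, 83.2, 538.3, 103.7]]
side [ 10   7  36  21 421]
[[226.0, 189.0, 449.2, 103.3, 458.4, 92.2], [256.0, 199.0, 534.6, 120.6, 542.1, 109.2], [253.0, 209.0, 547.4, 88.4, 554.7, 77.6], [222.0, 201.0, 466.1, 63.8, 474.9, 53.5]]
housing [[ 763.1  -95.7   41. ]
 [ 588.9 -110.5   41. ]
 [ 573.6   95.7   41. ]
 [ 750.6  111.    41. ]]
```

View pics/w0c.png

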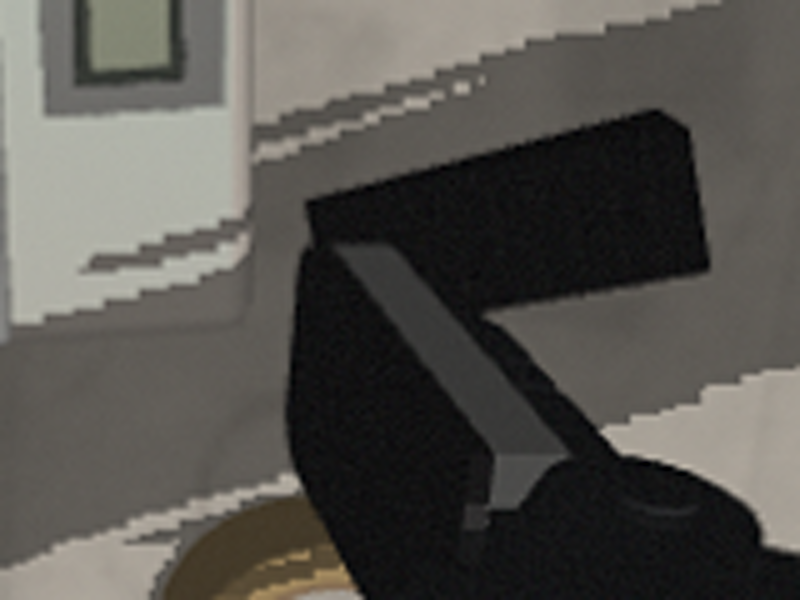

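The crop shows the wedge with its thin end against the scale side at px (351,230) and its thick end at (422-430,212-244). I put its yaw at about 14°, thick face centre near (460,82) and thin end near (543,102). The scale yaw is about 4.5°, which puts the foot near (590,88), so the wedge must be turned clockwise by about 17° as it is pushed.

Run:
```python
from h import *
s=arm.state()
print(R.from_euler('xyz',s['orientation']).as_matrix().round(3))
print('tape scene',ray('scene',s,[(242,240),(226,238),(258,238)],12).round(0)[:,:2])
print('jar01',ray('scene',s,[(204,222),(203,196)],0).round(0)[:,:2],'jar',ray('scene',s,[(292,192)],0).round(0)[:,:2],'cap',ray('side',s,[(180,271)],7).round(0)[:,:2])
c,sn=np.cos(np.radians(4.5)),np.sin(np.radians(4.5))
C=np.array([669,3.5]);M=np.array([[c,-sn],[sn,c]])
P=np.array([[-90,110],[-90,-110],[90,-110],[90,110]])@M.T+C
print(proj('wrist',s,np.c_[P,[41]*4]).round(0).tolist(),'foot',(M@[-72,90]+C).round(1))
print(proj('side',s,np.c_[P,[41]*4]).round(0).tolist(),proj('scene',s,np.c_[P,[41]*4]).round(0).tolist())
im=cv2.imread('pics/s0.png')[150:260,180:330]; a=cv2.resize(im,None,fx=5,fy=5,interpolation=2);cv2.imwrite('pics/s0c.png',a)
```

```text
[[-0.001 -1.     0.   ]
 [-0.     0.     1.   ]
 [-1.     0.001 -0.   ]]
tape scene [[542. 205.]
 [582. 215.]
 [511. 180.]]
jar01 [[680. 167.]
 [755.  58.]] jar [[530. -75.]] cap [[ 519. -162.]]
[[342.0, 258.0], [341.0, 54.0], [158.0, 69.0], [188.0, 269.0]] foot [590.2  87.6]
[[265.0, 198.0], [216.0, 263.0], [289.0, 301.0], [331.0, 228.0]] [[250.0, 208.0], [280.0, 170.0], [226.0, 160.0], [191.0, 195.0]]
```

```bash
python3 -m crank '[[10,0,40,12,0],[10,0,40,12,0],[10,0,40,12,0],[10,0,40,12,0],[10,0,40,12,0],[10,0,40,12,0]]'; python3 -m crank '[[10,0,0,0,0.12],[10,0,0,0,0.12],[10,0,0,0,0.12],[10,0,0,0,0.12],[10,0,0,0,0.12],[10,0,0,0,0.12],[10,0,0,0,0.12],[10,0,0,0,0.12]]'; python3 -m crank '[[10,30,0,0,0.12],[10,30,0,0,0.12],[10,30,0,0,0.12],[10,0,0,0,0],[10,0,0,0,0],[10,0,0,0,0]]'
python3 - <<'E'
from h import *
s,w=grab('wrist','w1.png'); print(s['wrist_force'])
E
```

```text
clock: 0.65
ee_pos: [433.6, 71.7, 230.8]
orientation: [2.017, 1.57, -2.696]
wrist_force: [-0.4, 1.4, 0.3]
width: 0.141
clock: 1.32
ee_pos: [435.3, 71.8, 231.2]
orientation: [2.537, 1.571, 3.142]
wrist_force: [0.2, -0.1, -0.0]
width: 0.119
clock: 1.82
ee_pos: [436.4, 72.1, 142.7]
orientation: [-0.231, 1.57, 0.024]
wrist_force: [-0.6, -0.2, 0.1]
width: 0.118
[-0.63616159 -0.22195442  0.08500207]
```

View pics/w1.png

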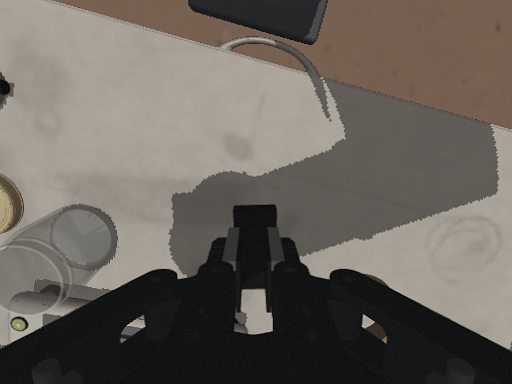

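Wrist view from behind the wedge: its thick end spans columns ~234-276 at row ~206, straight between the fingers, and the glass jar is clear on the left.

Run:
```python
from h import *
s=arm.state(); im=cv2.imread('pics/w1.png')
g=im.max(2)
for r in (206,210,215,222): 
    c=np.where(g[r,215:300]<35)[0]+215; print(r,c.min() if len(c) else 0,c.max() if len(c) else 0)
c=np.where((g[190:225,245:265]<35).all(1))[0]+190; print('top row',c.min())
print(ray('wrist',s,[(234,206),(276,206)],0).round(1),ray('wrist',s,[(234,222),(277,222),(234,210),(276,210)],16).round(1))
print(pose('wrist',s)[2][:3,3],R.from_euler('xyz',s['orientation']).as_matrix().round(3))
```

```text
206 234 275
210 233 275
215 234 275
222 234 275
top row 206
[[466.5  63.1   0. ]
 [456.4 101.8   0. ]] [[476.1  66.4  16. ]
 [466.2 104.3  16. ]
 [464.9  63.6  16. ]
 [455.3 100.3  16. ]]
[372.00980592  56.83888842 285.65433242] [[ 0.002 -0.252  0.968]
 [ 0.001  0.968  0.252]
 [-1.     0.     0.002]]
```

```bash
python3 -m crank '[[10,34,4,0,0],[10,34,0,0,0],[10,34,0,0,0],[10,28,0,0,0],[10,7,0,0,0],[10,0,0,0,0],[10,0,0,0,0]]'; python3 -m crank '[[10,0,0,5,0],[10,0,0,4,0],[10,0,0,3,0],[10,0,0,2,0],[10,0,0,2,0],[10,0,0,1.5,0],[10,0,0,0,0]]'
```

```text
clock: 2.45
ee_pos: [435.7, 76.4, 5.7]
orientation: [0.136, 1.569, 0.389]
wrist_force: [-0.1, 0.8, -0.2]
width: 0.118
clock: 3.03
ee_pos: [451.8, 80.1, 4.4]
orientation: [0.167, 1.571, 0.417]
wrist_force: [-0.3, -0.0, 0.9]
width: 0.118
```

```bash
python3 -m crank '[[10,0,0,2,0],[10,0,1.2,2.5,0.0235],[10,0,1.2,2.5,0.0235],[10,0,1.2,2.5,0.0235],[10,0,1.2,2.5,0.0235],[10,0,1.2,2.5,0.0235],[10,0,1.2,2.5,0.0235],[10,0,0,0,0]]'
python3 - <<'E'
from h import *
s,w=grab('wrist','w2.png'); _,d=grab('side','d2.png');_,c=grab('scene','s2.png')
a=np.hstack([cv2.resize(d[150:250,190:290],(380,380),interpolation=2),cv2.resize(w[150:384,130:380],(407,380))]); cv2.imwrite('pics/c2.png',a)
E
```

```text
clock: 3.7
ee_pos: [467.4, 90.9, 4.3]
orientation: [0.237, 1.57, 0.345]
wrist_force: [0.4, -0.0, -0.2]
width: 0.117
```

View pics/c2.png

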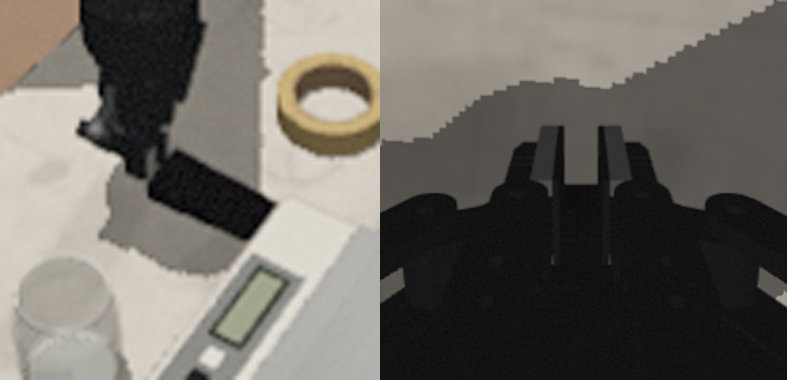

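Crop: the side view (left) shows the wedge seated on the fingertips and heading for the scale's corner. In the wrist view (right) the fingers straddle the thick face squarely.

Run:
```python
from h import *
s=arm.state()
print(ray('side',s,[(235.3,189.5),(229.5,200)],16).round(1)[:,:2],ray('side',s,[(261.8,204),(255.8,213)],2.5).round(1)[:,:2])
M=R.from_euler('xyz',s['orientation']).as_matrix();print(M.round(3), s['ee_pos'])
```

```text
[[479.3 104.9]
 [488.6  67.3]] [[557.6 113.5]
 [561.8  80.1]]
[[-0.    -0.11   0.994]
 [-0.     0.994  0.11 ]
 [-1.    -0.    -0.   ]] [466.68793716  90.42013569   4.24680189]
```

```bash
python3 -m crank '[[10,0,0.8,3.3,0.025],[10,0,0.8,3.3,0.025],[10,0,0.8,3.3,0.025],[10,0,0.8,3.3,0.025],[10,0,0.8,3.3,0.025],[10,0,0.8,3.3,0.025],[10,0,0.8,3.3,0.025],[10,0,0.8,3.3,0.025]]'
python3 -m crank '[[10,0,0,0,0],[10,0,0,0,0]]'
python3 - <<'E'
from h import *
s,w=grab('wrist','w3.png'); _,d=grab('side','d3.png');_,c=grab('scene','s3.png')
f=lambda i,x,y:cv2.resize(i[y:y+80,x:x+100],(500,400),interpolation=2)
cv2.imwrite('pics/c3.png',np.hstack([f(d,205,165),f(c,210,180)])[:,:1000][:, :])
a=cv2.imread('pics/c3.png');cv2.imwrite('pics/c3.png',cv2.resize(a,(800,320)))
print(s['wrist_force'],R.from_euler('xyz',s['orientation']).as_matrix()[:2].round(3))
# scale + predicted foot reference
for n in('side','scene'):
  i0=cv2.imread(f'pics/{n[0] if n=="scene" else "d"}0.png');
E
```

```text
clock: 4.52
ee_pos: [493.3, 97.5, 4.3]
orientation: [-2.25, 1.571, -2.343]
wrist_force: [0.4, -0.2, -0.2]
width: 0.12
clock: 4.68
ee_pos: [493.1, 97.4, 4.2]
orientation: [-3.048, 1.571, -3.138]
wrist_force: [-0.7, -0.7, -0.2]
width: 0.116
[-0.72749009 -0.65195971 -0.1921857 ] [[-0.     0.09   0.996]
 [-0.     0.996 -0.09 ]]
```

View pics/c3.png

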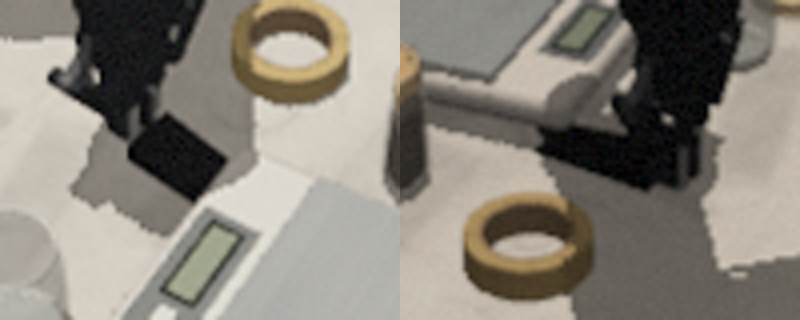

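The side view (left) shows the wedge's thick end on the fingers and its thin end going under the housing edge near px (262,205)-(254,215). The scene view (right) shows the wedge's left bottom edge from (272,227) to (245,217), under the corner.

Run:
```python
from h import *
s=arm.state()
print('thick side',ray('side',s,[(245,193),(237.5,203.7)],16).round(1)[:,:2])
print('left edge scene z0',ray('scene',s,[(272,227.3),(245,217.5)],0).round(1)[:,:2])
c=cv2.imread('pics/s3.png'); d=cv2.imread('pics/d3.png')
for n,i,(x0,y0,x1,y1) in(('scene',c,(238,205,275,232)),('side',d,(236,186,270,220))):
    m=(i.max(2)[y0:y1,x0:x1]<42).astype(np.uint8); k,l,st,_=cv2.connectedComponentsWithStats(m);j=1+st[1:,4].argmax()
    if n=='scene':
        xs=np.arange(246,270); ys=[np.where(l[:,x-x0]==j)[0].max()+y0+.5 for x in xs]
        p=np.polyfit(xs,ys,1); e=[(x,np.polyval(p,x)) for x in(246,269)]
        r=ray(n,s,e,0)[:,:2]; print('fit left',r.round(1),np.degrees(np.arctan2(*(r[0]-r[1])[::-1])))
    else:
        xs=np.arange(248,260); ys=[np.where(l[:,x-x0]==j)[0].min()+y0-.5 for x in xs]
        p=np.polyfit(xs,ys,1); print('side top-left px',p, ys)
        e=[(x,np.polyval(p,x)) for x in(248,259)]; print(ray(n,s,e,12).round(1)[:,:2])
```

```text
thick side [[507.1 109.6]
 [512.6  69.1]]
left edge scene z0 [[506.3 109.8]
 [591.4 101. ]]
fit left [[587.2 103. ]
 [515.1 109.5]] -5.178950619969465
side top-left px [0.76923077 3.66666667] [np.float64(194.5), np.float64(195.5), np.float64(195.5), np.float64(196.5), np.float64(197.5), np.float64(198.5), np.float64(199.5), np.float64(199.5), np.float64(200.5), np.float64(201.5), np.float64(202.5), np.float64(202.5)]
[[514.4 112.9]
 [553.9 105.7]]
```

```bash
python3 -m crank '[[10,0,-0.7,1.2,-0.014],[10,0,-0.7,1.2,-0.014],[10,0,-0.7,1.2,-0.014]]';python3 -m crank '[[10,0,-0.7,1.2,-0.014],[10,0,-0.7,1.2,-0.014],[10,0,0,0,0]]'; python3 -m crank '[[10,0,0,1,0],[10,0,0,1,0],[10,0,0,0,0]]'
```

```text
clock: 5.08
ee_pos: [496.4, 95.0, 4.3]
orientation: [-2.749, 1.571, -2.796]
wrist_force: [0.2, 0.6, 0.5]
width: 0.119
clock: 5.33
ee_pos: [499.0, 93.4, 4.3]
orientation: [0.025, 1.571, 0.006]
wrist_force: [-0.0, -0.6, -0.2]
width: 0.118
clock: 5.58
ee_pos: [500.8, 93.5, 4.3]
orientation: [-2.449, 1.571, -2.469]
wrist_force: [0.5, -0.3, 0.4]
width: 0.119
```

```bash
cat > le.py <<'E'
from h import *
import sys
s,c=grab('scene',sys.argv[1]); x0,y0=238,205
m=(c.max(2)[y0:232,x0:275]<42).astype(np.uint8); l=cv2.connectedComponents(m)[1]
j=np.bincount(l[l>0]).argmax(); xs=np.arange(245,266); ys=[np.where(l[:,x-x0]==j)[0].max()+y0+.5 for x in xs]
p=np.polyfit(xs,ys,1); r=ray('scene',s,[(x,np.polyval(p,x)) for x in(245,265)],0)[:,:2]
h=(r[0]-r[1])/np.linalg.norm(r[0]-r[1]); print('left edge',r.round(1).tolist(),'deg',np.degrees(np.arctan2(h[1],h[0])).round(1))
print('centre line y at x=590:',(r[0]+h*(590-r[0,0])/h[0]+20*np.array([h[1],-h[0]]))[1].round(1))
print('force',s['wrist_force'].round(2), 'tool heading', np.degrees(np.arctan2(*R.from_euler('xyz',s['orientation']).as_matrix()[[1,0],2])).round(1))
E
python3 le.py s4.png
```

```text
left edge [[588.9, 105.4], [527.9, 107.4]] deg -1.9
centre line y at x=590: 85.4
force [ 0.47 -0.31  0.44] tool heading -1.2
```

Heading is now -1.9° with the line at y≈85.4, against the foot at ≈87.6, so the foot is well covered. I push on in small steps while watching the force.

```bash
for i in 1 2 3; do python3 -m crank '[[10,0,0,1,0],[10,0,0,1,0],[10,0,0,0,0]]' | grep -E 'pos|force'; done
```

```text
ee_pos: [502.2, 93.2, 4.1]
wrist_force: [-1.7, 0.5, 1.6]
ee_pos: [503.3, 92.8, 3.9]
wrist_force: [-6.9, 0.6, 3.5]
ee_pos: [504.2, 92.3, 3.6]
wrist_force: [-8.9, -0.3, 3.4]
```

```bash
python3 -m crank '[[10,0,0,1,0],[10,0,0,1,0],[10,0,0,0,0]]' | grep -E 'pos|force'
python3 - <<'E'
from h import *
F=[]
import time
for i in range(3): arm.get_image('side'); F.append(arm.state()['wrist_force'])
print(np.round(F,2).tolist())
E
```

```text
ee_pos: [506.0, 92.2, 3.6]
wrist_force: [-10.0, 1.4, 3.8]
[[-10.25, 0.93, 3.77], [-8.7, 0.29, 4.21], [-9.55, 0.63, 3.82]]
```

Contact came at about TCP x = 502 and the push rose to ~9-10 N, with about 4 mm of travel beyond contact. No more pushing. I back off gently and check whether the scale shifted or tilted.

```bash
python3 -m crank '[[10,0,0,-3,0],[10,0,0,-5,0],[10,0,0,-8,0],[10,0,0,-12,0],[10,-20,0,-12,0],[10,-40,0,0,0],[0,-30,0,0,0],[0,0,0,0,0]]'
cat > cmp.py <<'E'
from h import *
import sys
# feature shift of scale between reference and now, in fixed cameras
for n,ref,box in (('side','d2',(230,212,330,305)),('scene','s2',(190,155,285,215))):
    s,i=grab(n,sys.argv[1]+n+'.png'); a=cv2.imread(f'pics/{ref}.png',0); b=cv2.cvtColor(i,cv2.COLOR_BGR2GRAY)
    x0,y0,x1,y1=box; mk=np.zeros_like(a); mk[y0:y1,x0:x1]=255
    p=cv2.goodFeaturesToTrack(a,40,0.03,5,mask=mk); q,st,e=cv2.calcOpticalFlowPyrLK(a,b,p,None,winSize=(13,13))
    k=(st[:,0]==1)&(e[:,0]<12); d=(q-p)[k,0]; pp=p[k,0]
    print(n,len(d),'median',np.median(d,0).round(2),'IQR',(np.percentile(d,75,0)-np.percentile(d,25,0)).round(2))
print(s['ee_pos'].round(1))
E
python3 cmp.py n1; python3 le.py s5.png
```

```text
clock: 7.45
ee_pos: [471.8, 96.1, 100.2]
orientation: [0.476, 1.56, 0.458]
wrist_force: [1.4, 0.7, -0.1]
width: 0.001
side 40 median [0.06 0.11] IQR [0.43 0.34]
scene 27 median [-0.01 -0.02] IQR [0.17 0.06]
[470.7  95.6  97.8]
left edge [[588.8, 105.6], [528.2, 106.8]] deg -1.1
centre line y at x=590: 85.6
force [ 0.5  -0.48 -0.45] tool heading -1.1
```

The scale hasn't moved measurably (about 0.1 px) and the wedge is staying put. One wrist look to confirm the fit before pressing.

```bash
python3 -m crank '[[0,-40,-6,0,0],[0,-40,0,0,0],[0,-20,0,0,0],[0,0,0,0,0],[0,0,0,0,0]]'
python3 - <<'E'
from h import *
s,w=grab('wrist','w4.png'); _,c=grab('scene','s6.png')
cv2.imwrite('pics/c4.png',np.hstack([w,cv2.resize(c[180:276,205:265],(240,384),interpolation=2)]))
print(s['ee_pos'].round(1)); P=[(590,88,41),(590,88,5)]
print('press px',proj('wrist',s,P).round(0),'scene',proj('scene',s,P).round(1))
E
```

```text
clock: 8.02
ee_pos: [468.7, 88.4, 194.3]
orientation: [0.888, 1.57, 0.868]
wrist_force: [-0.9, -0.1, -0.9]
width: 0.005
[468.7  88.4 194.3]
press px [[253. 289.]
 [253. 271.]] scene [[247.3 202.5]
 [247.7 213.6]]
```

View pics/c4.png

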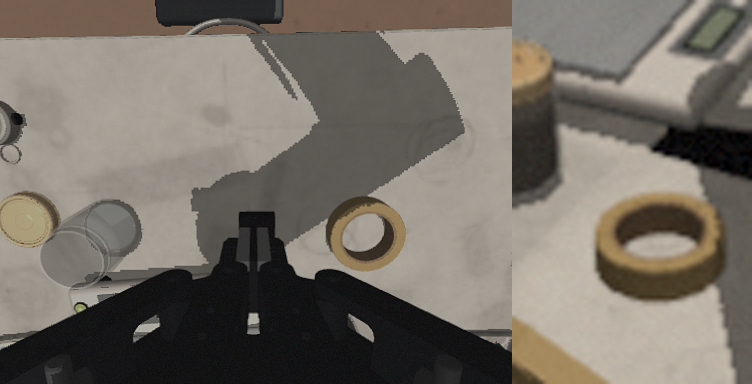

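The wedge's thick end is at row ~211, columns 239-275, lying flat. The tape and jar are untouched. The scene crop shows the thin end under the corner, with the housing corner at about (250,208) as predicted.

Run:
```python
from h import *
s=arm.state(); r=ray('wrist',s,[(238.5,211),(275,211)],0); print(r.round(1), r.mean(0).round(1))
M=R.from_euler('xyz',s['orientation']).as_matrix(); print('shift tool to press above', (M.T@(np.array([590,88,60])-s['ee_pos'])).round(1))
```

```text
[[514.5  71.9   0. ]
 [515.3 112.9   0. ]] [514.9  92.4   0. ]
shift tool to press above [132.4   2.8 122.6]
```

```bash
python3 -m crank '[[0,0,3,40,0],[0,0,0,40,0],[0,0,0,40,0],[0,40,0,2.5,0],[0,40,0,0,0],[0,40,0,0,0],[0,15,0,0,0],[0,0,0,0,0]]'; python3 -m crank '[[0,6,0,0,0],[0,4,0,0,0],[0,2,0,0,0],[0,0,0,0,0]]'
```

```text
clock: 8.78
ee_pos: [586.8, 86.8, 52.4]
orientation: [-2.727, 1.559, -2.748]
wrist_force: [-0.9, 0.3, 0.6]
width: -0.002
clock: 9.12
ee_pos: [591.6, 89.0, 48.0]
orientation: [0.473, 1.569, 0.453]
wrist_force: [0.0, -0.1, -0.2]
width: 0.003
```

```bash
python3 -m crank '[[0,2,0,0,0],[0,2,0,0,0],[0,1,0,0,0],[0,0,0,0,0]]' | grep -E 'pos|force';  python3 -m crank '[[0,1,0,0,0],[0,0.5,0,0,0],[0,0,0,0,0]]' | grep -E 'pos|force'
```

```text
ee_pos: [591.1, 88.7, 42.4]
wrist_force: [-0.0, -0.2, 0.1]
ee_pos: [591.3, 88.8, 41.2]
wrist_force: [-0.6, -0.0, 4.0]
```

```bash
python3 -m crank '[[0,0.5,0,0,0],[0,0,0,0,0],[0,0,0,0,0]]' | grep -E 'pos|force';  python3 -m crank '[[0,0.5,0,0,0],[0,0,0,0,0],[0,0,0,0,0]]' | grep -E 'pos|force'
```

```text
ee_pos: [591.3, 88.8, 41.1]
wrist_force: [-2.4, 0.2, 8.1]
ee_pos: [591.4, 88.8, 41.1]
wrist_force: [-3.8, 0.7, 12.2]
```

At 12 N the corner gives only ~0.1-0.2 mm, against 3 N to rock it when unshimmed. It is firm, so I hold briefly and then let go.

```bash
python3 -m crank '[[0,0,0,0,0],[0,0,0,0,0],[0,0,0,0,0],[0,0,0,0,0],[0,0,0,0,0],[0,0,0,0,0]]' | grep -E 'pos|force'; python3 -m crank '[[0,-1,0,0,0],[0,-2,0,0,0],[0,-5,0,0,0],[0,-15,0,0,0],[0,-40,0,0,0],[0,-40,0,0,0],[0,-40,0,0,0],[0,0,0,0,0]]'; python3 -m crank '[[0,0,0,-30,0],[0,0,0,-40,0],[0,0,0,-40,0],[0,0,0,0,0],[0,0,0,0,0]]'
python3 cmp.py n2; python3 le.py s7.png
python3 - <<'E'
from h import *
s,w=grab('wrist','w5.png'); d=cv2.imread('pics/n2side.png'); c=cv2.imread('pics/n2scene.png')
cv2.imwrite('pics/c5.png',np.hstack([cv2.resize(d[150:310,200:340],(350,400)),cv2.resize(c[150:270,180:315],(450,400))]))
E
```

```text
ee_pos: [591.3, 88.8, 41.1]
wrist_force: [-5.7, 0.5, 12.2]
clock: 11.37
ee_pos: [595.4, 89.7, 192.0]
orientation: [0.277, 1.558, 0.258]
wrist_force: [1.1, 0.3, 1.5]
width: -0.0
clock: 11.78
ee_pos: [479.7, 90.8, 183.7]
orientation: [0.666, 1.569, 0.647]
wrist_force: [0.8, -0.6, -0.0]
width: -0.001
side 38 median [0.07 0.08] IQR [0.42 0.32]
scene 19 median [0.04 0.  ] IQR [0.15 0.21]
[481.1  91.2 183.7]
left edge [[588.8, 105.6], [528.2, 106.8]] deg -1.1
centre line y at x=590: 85.6
force [ 0.47 -0.3  -0.37] tool heading -1.1
```

View pics/c5.png

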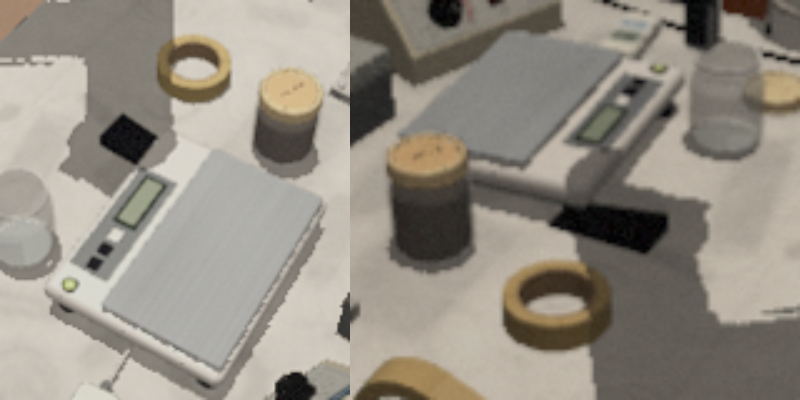

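Both views show the wedge flat under the front left corner, the scale in place and the bystanders undisturbed. The arm is clear, so I hand in.

```bash
python3 -c "from plant import arm; print(arm.close_job())"
```

```text
the job is handed in; nothing more can be done
None
```

The job is done and handed in at about 12 s of robot time: the wedge is under the front left foot, and the corner held firm when pressed.

- **Push:** I pushed the wedge along the table with two fingertips on its thick face. On the way I turned it from +14° to about -1° so that it lined up with the foot. I stopped once the foot bore on it.
- **Press:** I pressed the corner above the foot with the closed fingertips to 12 N for about half a second. It gave about 0.1 to 0.2 mm, where 3 N would have rocked it before. Then I let go and moved clear.
- **Last checks:**
  - The scale showed no measurable shift (0.1 px or less) after the push and after the press.
  - The wedge's left edge was unchanged by the press.
  - The bystanders in the last picture look untouched.
- **Pushed past contact:** The push force reached about 10 N, above the expected 4 to 8 N. I sent the last 2 mm step without first reading the previous force. The wedge went about 4 mm past first contact, which is at most about 0.6 mm of lift or rubber squeeze at that corner. The images cannot resolve that, so I did not measure levelness directly.
- **Disagreement between views:** The wedge's centre line at the foot came out at y = 85.6 mm from the scene camera and about 91 mm from the wrist camera. The foot is at about 88 mm, so it is well covered either way.

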